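# Close the rinse reservoir with its quick-thread filler cap

## Task

Put the orange filler cap on the neck of the white rinse-water reservoir and screw it fully home. To find the thread start, turn it backward (counterclockwise from above) with light pressure until it drops in, then turn it clockwise until it stops; go gently and never force the thread. Leave the glassware where it stands, and let go of the cap at the end.

Things in the scene. Friction and masses are not known exactly. Their poses are not given: they have to be found in the camera images.
- cap: orange plastic filler cap, loose, standing on the bench: round ribbed skirt 59 mm in diameter (inside 52 mm), open below, closed by a flat top face 30 mm up, with an upright grip bar on it. 70 to 130 g. Origin: centre of its underside; z up through the bar, x along the bar.
- cap_bar (a point): middle of the cap's grip bar, 43 mm above the cap's underside: a straight upright bar 50 mm long (along x), 14 mm thick, standing 26.5 mm above the cap's flat top face (from 30 to 56.5 mm above the underside).
- cap_lugs (a point): on the cap's axis, 3.5 mm above its underside, level with four lugs inside the skirt (4 mm wide, 4 mm thick) that point inward to a 42 mm bore, 90 degrees apart, at 45 degrees to the bar.
- tank: white rinse-water reservoir, fixed to the bench: box 160 x 210 mm, 90 mm high, the blue neck standing upright in the middle of its top. Origin: centre of its underside, z up. Its heading does not tell where the thread starts are.
- tank_mouth (a point): centre of the neck's rim, on the neck's axis, 121 mm above the bench. The neck is 40 mm in diameter, its top 4 mm bevelled to 33 mm. Below, a right-hand thread 49 mm wide with four equal starts, 90 degrees apart, at an unknown angle. Put on at any angle, the cap mostly rests on the thread, underside 7 to 16 mm below the rim; turned clockwise from there it binds on upright stops.
- neck_thread (a point): on the axis, 10 mm below the rim: height of the thread starts. Turned counterclockwise (90 degrees at most) the cap may step off a stop (up to 8 mm), climbs up to 5 mm on the thread, then drops some 9 mm off its end to 18-19 mm below the rim (underside) and within 8 degrees meets a backward stop. Then clockwise about 70 degrees, 0.75 mm down per 10 degrees, to a hard stop.
- neck_foot (a point): on the axis at the neck's foot, on the reservoir's top, 31 mm below the rim. Fully home the cap's underside is 24.2 mm below the rim, 7 mm above this point. The thread runs freely: 3 to 8 N of pressure and under 0.3 N m turn it. The plastic thread is spoilt by more than 80 N between cap and neck, pressed and wrung together (about 0.7 N m).
- flask: glass volumetric flask with a long neck, 68 mm wide, 153 mm tall, loose. Origin: centre of its underside. To be left alone.
- beaker: glass beaker, 68 mm wide, 85 mm tall, loose. Origin: centre of its underside. To be left alone.
- reagent: amber glass bottle with blue cap, 60 mm wide, 120 mm tall, loose. Origin: centre of its underside. To be left alone.
There are look-alikes about, which are no part of the job. There is more than one size of the cap; the one meant has the size given above.

How it is judged:
By the outcome, as a careful person would: the job done as asked, in the order asked, and still so for the second after the job is handed in, with the robot touching nothing.
It also fails if it takes over 72 s, if anything falls off the work surface, if the arm or the gripper's body presses on something with over 40 N, if the wrist force passes 120 N, or if a joint passes its speed limit or range.

## Robot

A 7-joint arm with a two-finger parallel gripper is mounted at the origin on the work surface. World frame = base frame: x ahead of the robot, y to its left, z up, the work surface at z = 0. Lengths are in mm, angles in rad, forces in N, time in s.
With the tool pointing down it reaches from about 400 to 875 mm from the base axis. Payload 4.4 kg.
Tool frame: the origin (TCP) lies midway between the tips of the shut fingers; the grasp point (between the pads) lies 19 mm behind it; x points along the fingers, z is the direction in which the jaws open and shut, and the axes are right-handed (so a half turn about x gives the same grasp; the last joint's range is limited). The gripper opens to 85 mm and grips with 20 to 120 N. Pads are 22 mm wide; open, the fingers measure 114 mm over their backs; the gripper's body (76 mm by 85 mm) begins 54 mm behind the grasp point. The pads swing forward as they close: fully open they stand 13 mm farther back than shut.
Start: joints at [1.137, 0.628, 0.038, 1.517, -0.027, 0.996, -0.02], TCP at [233.744, -606.532, 231.313] pointing down, gripper open.
Joint ranges: [-3.06, 3.06], [-0.37, 2.12], [-1.25, 1.32], [0.18, 2.47], [-1.1, 4.24], [0.23, 1.98], [-2.94, 2.94]. Speed limits (rad/s): [2.57, 2.57, 3.14, 3.14, 3.14, 3.14, 3.14].

## Interface

Orientations are given as [roll, pitch, yaw] about the fixed x, y, z axes, in that order (R = Rz(yaw) Ry(pitch) Rx(roll)).
In Python, from cell import ctrl gives the robot as it stands. The module is installed in compiled form; this text tells all that it offers.
- The arm moves only by the tool servo_tool, never from a script. Its argument "rows" is a list of rows, each an object of numbers: "dx", "dy", "dz": the shift along the tool's x, y, z in units of 750 mm (1.0 is 750 mm); "wx", "wy", "wz": the turn, a rotation vector about the tool's x, y, z in units of 6 degrees (1.0 is 6 degrees); "fingers": the closure, from 0 (fully open) to 1 (shut). In form: [{"dx": .., "dy": .., "dz": .., "wx": .., "wy": .., "wz": .., "fingers": ..}, ...]. A call has 1 to 5 rows; each row shifts and turns the commanded pose from where the row before left it, along the tool's axes as they then stand; what a row does not reach is not made up. A row lasts 1/8 s, in which the tool goes at most 62.5 mm and 10.7 degrees, less where a joint would pass 70% of its speed; a pose out of reach is approached as far as the arm can. A call with a number of a shift or a turn outside -1 to 1 is refused whole. A call with a gripper value outside its range is refused whole. The fingers move at their own pace and stop on an object; the grip force is fixed at half the most. Time passes only in rows, so rows that do not move let the fingers close. It gives the time, the measured TCP pose, the force and the opening at its end, in the units of the state.
- ctrl.read_state(): the state, without advancing time (a new reading comes with each control period).
- ctrl.get_image(name): name is "scene" or "top" or "wrist"; returns the picture (480x640x3 uint8, red, green, blue); there is no depth.
- ctrl.camera_info(name): a dict with "fovy" (degrees; the focal length in pixels is half the picture's height over the tangent of half this angle, whatever the lens; pixels are square), "cx", "cy" (the principal point, pixels), "R" (3x3) and "t" (3): a world point X has camera coordinates R X + t. Camera axes: x right, y down, z forward; pixel columns grow to the right and rows downward; lengths in mm; the calibration is good to about 2 mm. A picture is of the moment at which its call begins: read the wrist's pose just before it. camera_info takes no time and is no camera call; for the wrist camera it gives the pose at the moment of the call.
- ctrl.finish_job(): hands the job in, once; it reports no verdict.
Trained networks look in the newest picture that a camera, given by its name, has taken for a name from the list of things; names that differ only in an ending like _2 or _b are one class to them, and where a whole thing is asked for, a point or a joint stands for the part that bears it (a point fixed in the world has none). Each returns a list of dicts, best first, with "conf" (0 to 1); they miss things now and then, are a little off and sometimes report something else, mostly with a low value. They report only what shows in the picture. A call takes as long as a camera call. They do not tell look-alikes from the thing itself.
- ctrl.search_frame(label, camera): "extent" ([centre column, centre row, width, height] in pixels, round what is visible of it).
- ctrl.silhouettes(label, camera): "region" (480x640 bool, what is visible of it) and "extent" ([centre column, centre row, width, height] in pixels, round what is visible of it).
- ctrl.mark_of(label, camera): "point" ([column, row] in pixels: a listed point, or the origin of a listed thing).
The state is a dict: "clock": time; "qpos": joint angles; "qd": joint speeds; "tau": joint torques, N m; "eef_pos": TCP position; "tool_rot": TCP orientation; "force": force on the tool from outside, world axes, zero at the start; "torque": the same for the moment, N m; "width": finger opening in mm.
Only numpy, scipy, OpenCV 4.12 (cv2) and the standard library are available. Lean on these libraries where they do the work, as an engineer would, in place of code of your own. Each camera call takes 0.05 s, during which the arm holds its last target.

## Working session

There is one attempt and no reset: what is moved stays moved. The work goes in short steps, Python scripts to look and compute and a tool call to move; the robot and the scene stay as the last step left them, time stands still between calls to the robot, and variables do not carry over. Pictures are saved under pics/ and viewed, and the job is handed in when it is done.

Besides the shell and the picture viewer there is one more tool, called by a JSON object that holds its "fn" and its "kwargs". servo_tool: Moves the arm, as the interface text tells. Its arguments: {"type":"object","properties":{"rows":{"type":"array"}},"required":["rows"]}

```bash
mkdir -p pics; ls; python3 - <<'E'
from cell import ctrl
import cv2
s=ctrl.read_state(); print(s)
for n in ["scene","top","wrist"]:
    im=ctrl.get_image(n); cv2.imwrite(f"pics/{n}0.png",im[:,:,::-1])
    print(n,ctrl.camera_info(n))
E
```

```text
pics
{'clock': 0.0, 'qpos': array([ 1.1372182 ,  0.62935423,  0.03843981,  1.51835991, -0.02702537,
        0.99627905, -0.02001581]), 'qd': array([ 0.00179456, -0.00086175,  0.00065445,  0.00058369, -0.00084034,
        0.00026176, -0.00032554]), 'tau': array([-9.12965952e-04, -5.63407195e+01,  1.22581366e+00, -1.93451107e+01,
        1.11070729e-02,  1.03710510e-02,  5.90374512e-06]), 'eef_pos': array([ 233.51716759, -605.94587605,  230.38636804]), 'tool_rot': array([-3.14025092,  1.56891346,  1.93988848]), 'force': array([0.27064086, 0.47070416, 0.43215838]), 'torque': array([-0.01012465,  0.01691804,  0.00112534]), 'width': 84.82568414352708}
scene {'fovy': 47.096403429017776, 'cx': 328.4192194797221, 'cy': 231.36120100707802, 'R': array([[ 0.71592374,  0.69805102, -0.01334034],
       [ 0.50506467, -0.53099931, -0.68040386],
       [-0.48204032,  0.48037954, -0.73271592]]), 't': array([-423.90443892, -228.23250486, 1399.7963854 ])}
top {'fovy': 47.78819282556509, 'cx': 316.36870294815645, 'cy': 235.40584567655134, 'R': array([[ 0.00472943, -0.99998524, -0.00267407],
       [-0.9915368 , -0.0043425 , -0.12975333],
       [ 0.1297398 ,  0.0032651 , -0.9915427 ]]), 't': array([  -6.60722705,  601.70770251, 1245.14488573])}
wrist {'fovy': 66.42417839745191, 'cx': 322.8274865098727, 'cy': 242.84797468050627, 'R': array([[ 0.35942557, -0.93317116, -0.00220186],
       [-0.89188324, -0.34421507,  0.2933603 ],
       [-0.27451329, -0.10347739, -0.95599942]]), 't': array([-650.17492468,  -37.45558056,  379.80465785])}
```

View pics/top0.png

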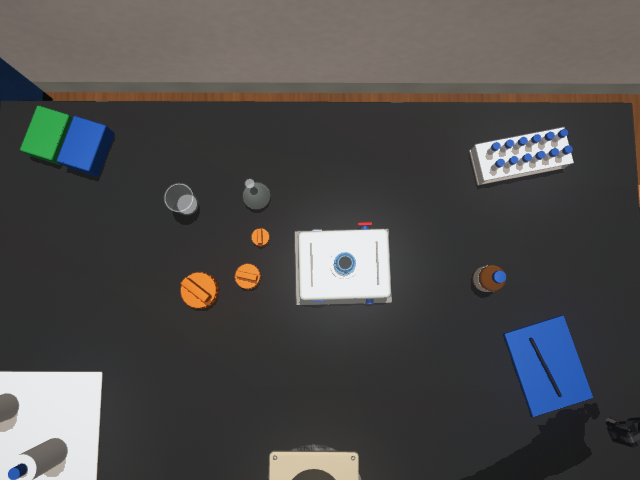

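View pics/scene0.png

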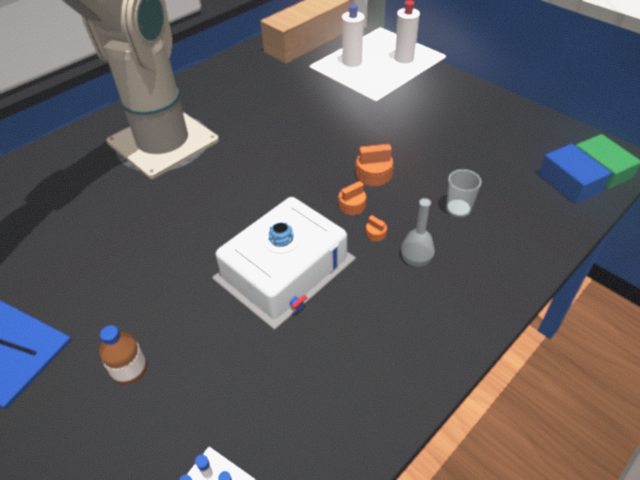

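View pics/wrist0.png

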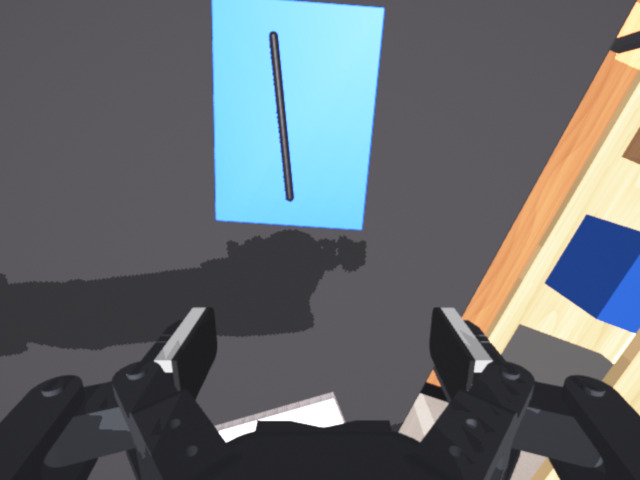

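```bash
cat > h.py <<'E'
import numpy as np, cv2
from cell import ctrl
from scipy.spatial.transform import Rotation as Ro
def K(ci):
    f=240/np.tan(np.radians(ci['fovy']/2)); return f,ci['cx'],ci['cy']
def proj(ci,X):
    f,cx,cy=K(ci); c=ci['R']@np.asarray(X,float)+ci['t']; return np.array([cx+f*c[0]/c[2],cy+f*c[1]/c[2]])
def ray(ci,p):
    f,cx,cy=K(ci); d=ci['R'].T@np.array([(p[0]-cx)/f,(p[1]-cy)/f,1]); return -ci['R'].T@ci['t'],d/np.linalg.norm(d)
def onz(ci,p,z):
    o,d=ray(ci,p); return o+d*(z-o[2])/d[2]
def tri(obs):
    A=np.zeros((3,3));b=np.zeros(3)
    for ci,p in obs:
        o,d=ray(ci,p);P=np.eye(3)-np.outer(d,d);A+=P;b+=P@o
    X=np.linalg.solve(A,b); return X,[np.linalg.norm(proj(ci,X)-p) for ci,p in obs]
def orange(im):
    h=cv2.cvtColor(im,cv2.COLOR_RGB2HSV); return cv2.inRange(h,(5,150,90),(18,255,255))
E
python3 - <<'E'
from h import *
ci={n:ctrl.camera_info(n) for n in("top","scene")}
ims={n:cv2.imread(f"pics/{n}0.png")[:,:,::-1].copy() for n in("top","scene")}
for n in ci:
    m=orange(ims[n]); k,l,s,c=cv2.connectedComponentsWithStats(m)
    for i in range(1,k):
        if s[i,4]>100: print(n,s[i],c[i],onz(ci[n],c[i],25))
for n in ("top","scene"):
    ctrl.get_image(n)
    for lab in("cap_bar","cap","tank_mouth","neck_foot","cap_lugs"):
        for r in ctrl.mark_of(lab,n): print(n,lab,round(r['conf'],2),r['point'], onz(ci[n],r['point'],{'cap_bar':43,'cap':0,'cap_lugs':3.5,'tank_mouth':121,'neck_foot':90}[lab]).round(1))
print(ctrl.read_state()['clock'])
im=ims['top'][200:330,170:400]; cv2.imwrite("pics/crop1.png",cv2.resize(im,None,fx=3.4,fy=3.4,interpolation=cv2.INTER_CUBIC)[:,:,::-1])
E
```

```text
top [  46   93  414    9 3133] [247.67219917  96.70092563] [949.92193785 168.26815671  25.        ]
top [ 544   94   96  106 1084] [609.56549815 111.21678967] [ 915.81617983 -725.84748007   25.        ]
top [251 228  19  19 263] [260.121673   236.68821293] [599.89810478 130.99543096  25.        ]
top [235 264  26  26 516] [247.1996124  275.93217054] [505.80990605 159.98000028  25.        ]
top [481 265  25  25 330] [490.15454545 277.8       ] [ 504.02710511 -416.31713898   25.        ]
top [ 180  272   38   37 1054] [198.14705882 289.54079696] [473.10081113 275.47093616  25.        ]
scene [ 339  145   54   70 1752] [364.92351598 178.96232877] [487.59122675 226.88819973  25.        ]
scene [366 216  21  24 379] [375.5408971  228.50923483] [606.71030082 126.44040045  25.        ]
scene [100 344  25  18 186] [111.95698925 352.47849462] [ 468.96976028 -412.31248364   25.        ]
top cap_bar 0.95 [198.2, 289.9] [471.7 271.4  43. ]
top cap_bar 0.74 [257.0, 233.4] [605.4 136.6  43. ]
top cap_bar 0.63 [245.3, 270.7] [517.1 162.3  43. ]
top cap 0.96 [204.3, 289.9] [473.  266.1   0. ]
top ca
[... 304 characters left out ...]
]
top cap_lugs 0.79 [258.8, 235.5] [605.6 136.6   3.5]
top cap_lugs 0.75 [246.4, 275.3] [508.5 164.7   3.5]
scene cap_bar 0.97 [375.8, 153.7] [460.2 294.9  43. ]
scene cap_bar 0.79 [351.8, 193.0] [510.3 157.6  43. ]
scene cap_bar 0.61 [378.2, 227.8] [619.8 118.3  43. ]
scene cap 0.87 [372.2, 174.2] [470.8 272.9   0. ]
scene cap 0.87 [376.0, 232.8] [601.2 136.2   0. ]
scene cap 0.61 [354.2, 202.4] [504.6 172.9   0. ]
scene tank_mouth 0.81 [280.4, 227.5] [532.7 -64.6 121. ]
scene neck_foot 0.78 [282.3, 237.5] [531.4 -61.7  90. ]
scene cap_lugs 0.8 [374.9, 170.1] [468.3 285.3   3.5]
scene cap_lugs 0.7 [376.1, 231.2] [600.3 137.3   3.5]
scene cap_lugs 0.63 [354.0, 203.1] [508.2 168.2   3.5]
0.75
```

View pics/crop1.png

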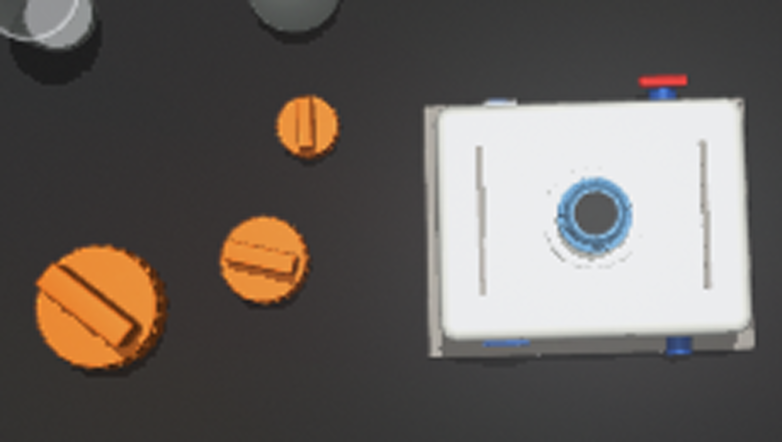

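```bash
python3 - <<'E'
from h import *
s=ctrl.read_state(); R=Ro.from_euler('xyz',s['tool_rot']).as_matrix(); print(R.round(3))
ci=ctrl.camera_info('wrist'); c=-ci['R'].T@ci['t']; print('cam in tool',R.T@(c-s['eef_pos']), 'cam axes in tool\n',(R.T@ci['R'].T).round(3))
# jaw yaw
print('jaw dir deg',np.degrees(np.arctan2(R[1,2],R[0,2])))
d=np.array([505,163,s['eef_pos'][2]])-s['eef_pos']; print(d, R.T@d/750)
# mouth triangulate
ct,cs=ctrl.camera_info('top'),ctrl.camera_info('scene')
print(tri([(ct,(343.3,258.3)),(cs,(280.4,227.5))]))
im=cv2.imread("pics/scene0.png")[:,:,::-1][130:320,210:410]; cv2.imwrite("pics/crop2.png",cv2.resize(im,None,fx=3.6,fy=3,interpolation=cv2.INTER_CUBIC)[:,:,::-1])
E
```

```text
[[ 0.     0.933  0.36 ]
 [-0.     0.36  -0.933]
 [-1.     0.     0.   ]]
cam in tool [-142.01752437   75.50572879    1.26021427] cam axes in tool
 [[ 0.001 -0.293  0.956]
 [-0.    -0.956 -0.293]
 [ 1.     0.    -0.001]]
jaw dir deg -68.92997829250274
[271.2632504 769.5566792   0.       ] [-6.20612940e-05  7.06385774e-01 -8.27445328e-01]
(array([538.31355256, -65.62750026, 126.35397306]), [np.float64(1.1929548836957808), np.float64(1.4216249375068633)])
```

View pics/crop2.png

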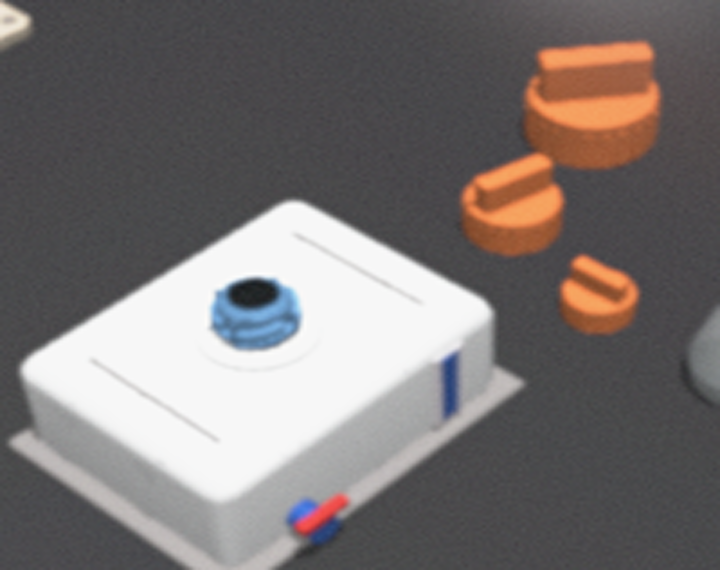

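{"fn": "servo_tool", "kwargs": {"rows": [{"dy":0.0505,"dz":-0.0591},{"dy":0.0505,"dz":-0.0591},{"dy":0.0505,"dz":-0.0591},{"dy":0.0505,"dz":-0.0591},{"dy":0.0505,"dz":-0.0591}]}}

```text
schema error: expected keys dx, dy, dz, wx, wy, wz, fingers
```

{"fn": "servo_tool", "kwargs": {"rows": [{"dy":0.0505,"dz":-0.0591},{"dy":0.0505,"dz":-0.0591},{"dy":0.0505,"dz":-0.0591},{"dy":0.0505,"dz":-0.0591},{"dy":0.0505,"dz":-0.0591}]}}

```text
schema error: expected keys dx, dy, dz, wx, wy, wz, fingers
```

{"fn": "servo_tool", "kwargs": {"rows": [{"dx":0,"dy":0.0505,"dz":-0.0591,"wx":0,"wy":0,"wz":0,"fingers":0},{"dx":0,"dy":0.0505,"dz":-0.0591,"wx":0,"wy":0,"wz":0,"fingers":0},{"dx":0,"dy":0.0505,"dz":-0.0591,"wx":0,"wy":0,"wz":0,"fingers":0},{"dx":0,"dy":0.0505,"dz":-0.0591,"wx":0,"wy":0,"wz":0,"fingers":0},{"dx":0,"dy":0.0505,"dz":-0.0591,"wx":0,"wy":0,"wz":0,"fingers":0}]}}

```text
clock: 1.38
eef_pos: [331.5, -330.0, 231.6]
tool_rot: [0.674, 1.57, -0.529]
force: [1.0, 0.3, 0.6]
width: 85.4
```

{"fn": "servo_tool", "kwargs": {"rows": [{"dx":0,"dy":0.0505,"dz":-0.0591,"wx":0,"wy":0,"wz":0,"fingers":0},{"dx":0,"dy":0.0505,"dz":-0.0591,"wx":0,"wy":0,"wz":0,"fingers":0},{"dx":0,"dy":0.0505,"dz":-0.0591,"wx":0,"wy":0,"wz":0,"fingers":0},{"dx":0,"dy":0.0505,"dz":-0.0591,"wx":0,"wy":0,"wz":0,"fingers":0},{"dx":0,"dy":0.0505,"dz":-0.0591,"wx":0,"wy":0,"wz":0,"fingers":0}]}}

```text
clock: 2.0
eef_pos: [428.5, -55.0, 231.7]
tool_rot: [1.014, 1.569, -0.19]
force: [1.5, 0.3, -0.3]
width: 85.6
```

```bash
python3 - <<'E'
from h import *
ci=ctrl.camera_info('wrist'); im=ctrl.get_image('wrist'); cv2.imwrite("pics/w1.png",im[:,:,::-1])
import pickle; pickle.dump(ci,open("w1.pkl","wb"))
print(ctrl.read_state()['eef_pos'])
for l in("tank_mouth","neck_foot","neck_thread"):
    for r in ctrl.mark_of(l,'wrist'): print(l,r, onz(ci,r['point'],{'tank_mouth':121,'neck_foot':90,'neck_thread':111}[l]))
E
```

```text
[431.54937226 -46.12942904 231.92074319]
tank_mouth {'point': [393.8, 102.9], 'conf': 0.63} [531.85508981 -65.6341334  121.        ]
neck_foot {'point': [389.4, 108.9], 'conf': 0.76} [530.96224072 -68.81343648  90.        ]
neck_thread {'point': [394.5, 102.3], 'conf': 0.83} [533.65676797 -67.36379928 111.        ]
```

View pics/w1.png

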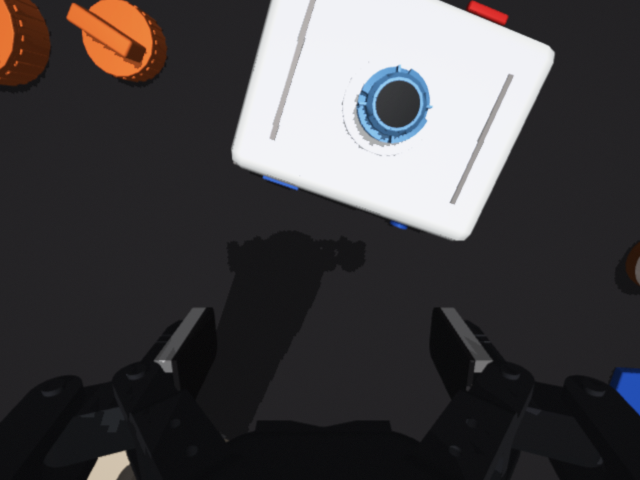

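{"fn": "servo_tool", "kwargs": {"rows": [{"dx":0,"dy":0.0505,"dz":-0.0591,"wx":0,"wy":0,"wz":0,"fingers":0},{"dx":0,"dy":0.0505,"dz":-0.0591,"wx":0,"wy":0,"wz":0,"fingers":0},{"dx":0,"dy":0.0505,"dz":-0.0591,"wx":0,"wy":0,"wz":0,"fingers":0},{"dx":0,"dy":0.0505,"dz":-0.0591,"wx":0,"wy":0,"wz":0,"fingers":0},{"dx":0,"dy":0,"dz":0,"wx":-1,"wy":0,"wz":0,"fingers":0}]}}

```text
clock: 2.82
eef_pos: [506.6, 167.1, 231.2]
tool_rot: [2.157, 1.568, 1.066]
force: [-0.6, -0.9, 0.1]
width: 85.4
```

{"fn": "servo_tool", "kwargs": {"rows": [{"dx":0,"dy":0,"dz":0,"wx":-1,"wy":0,"wz":0,"fingers":0},{"dx":0,"dy":0,"dz":0,"wx":-1,"wy":0,"wz":0,"fingers":0},{"dx":0,"dy":0,"dz":0,"wx":-1,"wy":0,"wz":0,"fingers":0},{"dx":0,"dy":0,"dz":0,"wx":-1,"wy":0,"wz":0,"fingers":0},{"dx":0,"dy":0,"dz":0,"wx":-1,"wy":0,"wz":0,"fingers":0}]}}

```text
clock: 3.45
eef_pos: [505.9, 160.6, 231.2]
tool_rot: [-1.054, 1.57, -1.629]
force: [-0.2, 0.6, -0.3]
width: 85.3
```

{"fn": "servo_tool", "kwargs": {"rows": [{"dx":0,"dy":0,"dz":0,"wx":-1,"wy":0,"wz":0,"fingers":0},{"dx":0,"dy":0,"dz":0,"wx":-1,"wy":0,"wz":0,"fingers":0},{"dx":0,"dy":0,"dz":0,"wx":-1,"wy":0,"wz":0,"fingers":0},{"dx":0,"dy":0,"dz":0,"wx":0,"wy":0,"wz":0,"fingers":0},{"dx":0,"dy":0,"dz":0,"wx":0,"wy":0,"wz":0,"fingers":0}]}}

```text
clock: 4.08
eef_pos: [505.7, 161.9, 231.3]
tool_rot: [-1.373, 1.57, -1.637]
force: [0.6, 1.1, 0.2]
width: 85.6
```

```bash
python3 - <<'E'
from h import *
import pickle
s=ctrl.read_state()
ci=ctrl.camera_info('wrist'); im=ctrl.get_image('wrist'); cv2.imwrite("pics/w2.png",im[:,:,::-1])
pickle.dump((s,ci),open("w2.pkl","wb"))
print(s['eef_pos'],s['clock'],s['qpos'].round(2)); R=Ro.from_euler('xyz',s['tool_rot']).as_matrix();print('jaw',np.degrees(np.arctan2(R[1,2],R[0,2])),R[:,0])
for l in("cap_bar","cap"):
    for r in ctrl.mark_of(l,'wrist'): print(l,r, onz(ci,r['point'],{'cap_bar':43,'cap':0}[l]))
E
```

```text
[505.66655485 161.90079337 231.28086327] 4.075 [-0.13  0.47 -0.34  1.84  0.2   0.86 -0.83]
jaw -15.137963464450905 [-3.40336932e-05 -5.14750977e-04 -9.99999867e-01]
cap_bar {'point': [244.8, 102.8], 'conf': 0.77} [468.46720624 271.97142635  43.        ]
cap_bar {'point': [426.7, 216.1], 'conf': 0.77} [598.87674964 135.37489185  43.        ]
cap_bar {'point': [322.3, 218.5], 'conf': 0.74} [505.39420604 158.32325176  43.        ]
cap {'point': [321.6, 209.3], 'conf': 0.97} [504.53412326 158.18389815   0.        ]
cap {'point': [423.2, 210.1], 'conf': 0.93} [6.05980187e+02 1.29856423e+02 5.68434189e-14]
cap {'point': [261.0, 105.2], 'conf': 0.78} [475.1891956  270.92794381   0.        ]
```

View pics/w2.png

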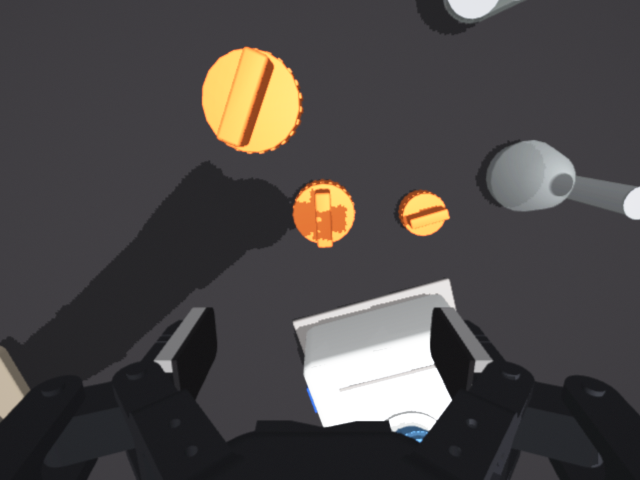

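```bash
python3 - <<'E'
import cv2
im=cv2.imread("pics/w2.png")[170:260,270:380]; cv2.imwrite("pics/crop3.png",cv2.resize(im,None,fx=6.5,fy=6.5,interpolation=cv2.INTER_CUBIC))
E
```

```text
(no output)
```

View pics/crop3.png

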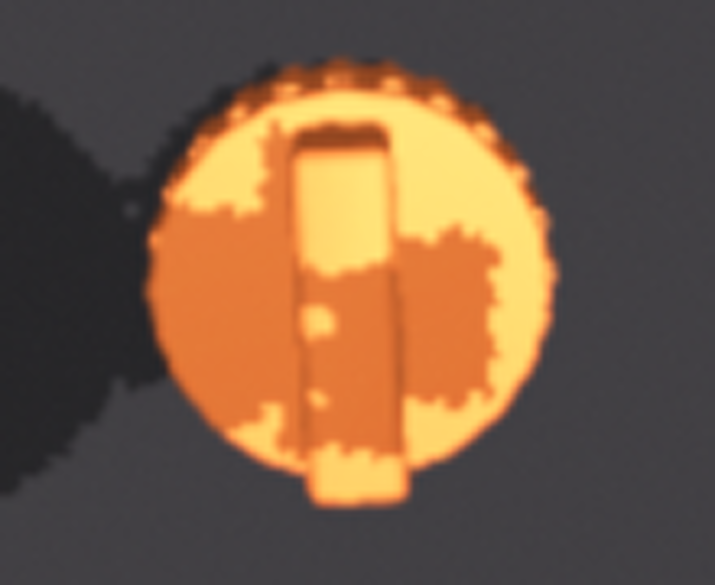

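```bash
python3 - <<'E'
from h import *
import pickle
s,ci=pickle.load(open("w2.pkl","rb"))
c=[(294,150),(390,150),(409,503),(308,503)]
P=[onz(ci,(x/6.5+270-.4,y/6.5+170-.4),56.5) for x,y in c]
for p in P: print(p.round(1))
print('centre',np.mean(P,0),'len',np.linalg.norm((P[0]+P[1]-P[2]-P[3])/2),'w',np.linalg.norm(P[0]-P[1]))
v=(P[0]+P[1]-P[2]-P[3]);print('bar ang',np.degrees(np.arctan2(v[1],v[0])))
D=[onz(ci,(x/6.5+270-.4,y/6.5+170-.4),30) for x,y in [(148,280),(555,280),(352,90),(352,473)]]
print('disc',(D[0]+D[1])/2,(D[2]+D[3])/2,np.linalg.norm(D[0]-D[1]),np.linalg.norm(D[2]-D[3]))
i1=pickle.load(open("w1.pkl","rb"));print('mouth', onz(i1,(398,104),121))
E
```

```text
[506.  185.2  56.5]
[518.4 181.9  56.5]
[508.3 133.4  56.5]
[494.7 137.1  56.5]
centre [506.82514029 159.40642007  56.5       ] len 49.502485712027124 w 12.812216498786626
bar ang 77.49265221883077
disc [507.33450304 160.53368364  30.        ] [507.16721177 159.62957348  30.        ] 59.8231331035976 57.490090785810914
mouth [532.22248678 -68.44256556 121.        ]
```

{"fn": "servo_tool", "kwargs": {"rows": [{"dx":0.07,"dy":-0.002,"dz":0.0023,"wx":-0.3,"wy":0,"wz":0,"fingers":0},{"dx":0.08,"dy":0,"dz":0,"wx":0,"wy":0,"wz":0,"fingers":0},{"dx":0.06,"dy":0,"dz":0,"wx":0,"wy":0,"wz":0,"fingers":0},{"dx":0.04,"dy":0,"dz":0,"wx":0,"wy":0,"wz":0,"fingers":0},{"dx":0.014,"dy":0,"dz":0,"wx":0,"wy":0,"wz":0,"fingers":0}]}}

```text
clock: 4.85
eef_pos: [505.7, 161.0, 31.7]
tool_rot: [-2.471, 1.568, -2.7]
force: [0.2, 0.5, -0.4]
width: 85.2
```

{"fn": "servo_tool", "kwargs": {"rows": [{"dx":0,"dy":0,"dz":0,"wx":0,"wy":0,"wz":0,"fingers":0},{"dx":0,"dy":0,"dz":0,"wx":0,"wy":0,"wz":0,"fingers":1},{"dx":0,"dy":0,"dz":0,"wx":0,"wy":0,"wz":0,"fingers":1},{"dx":0,"dy":0,"dz":0,"wx":0,"wy":0,"wz":0,"fingers":1},{"dx":0,"dy":0,"dz":0,"wx":0,"wy":0,"wz":0,"fingers":1}]}}

```text
clock: 5.48
eef_pos: [506.9, 161.3, 33.7]
tool_rot: [0.572, 1.57, 0.342]
force: [-3.3, -0.9, 24.8]
width: 12.9
```

{"fn": "servo_tool", "kwargs": {"rows": [{"dx":0,"dy":0,"dz":0,"wx":0,"wy":0,"wz":0,"fingers":1},{"dx":0,"dy":0,"dz":0,"wx":0,"wy":0,"wz":0,"fingers":1},{"dx":0,"dy":0,"dz":0,"wx":0,"wy":0,"wz":0,"fingers":1}]}}

```text
clock: 5.85
eef_pos: [506.9, 161.3, 33.8]
tool_rot: [0.261, 1.57, 0.032]
force: [-0.9, -0.1, 6.0]
width: 12.8
```

{"fn": "servo_tool", "kwargs": {"rows": [{"dx":-0.02,"dy":0,"dz":0,"wx":0,"wy":0,"wz":0,"fingers":1},{"dx":-0.05,"dy":0,"dz":0,"wx":0,"wy":0,"wz":0,"fingers":1},{"dx":-0.06,"dy":0,"dz":0,"wx":0,"wy":0,"wz":0,"fingers":1},{"dx":-0.06,"dy":0,"dz":0,"wx":0,"wy":0,"wz":0,"fingers":1},{"dx":-0.037,"dy":0,"dz":0,"wx":0,"wy":0,"wz":0,"fingers":1}]}}

```text
clock: 6.48
eef_pos: [507.2, 161.5, 206.5]
tool_rot: [0.564, 1.568, 0.335]
force: [1.4, 0.0, -1.5]
width: 12.5
```

{"fn": "servo_tool", "kwargs": {"rows": [{"dx":0,"dy":-0.03,"dz":-0.0025,"wx":0,"wy":0,"wz":0,"fingers":1},{"dx":0,"dy":-0.06,"dz":-0.0055,"wx":0,"wy":0,"wz":0,"fingers":1},{"dx":0,"dy":-0.07,"dz":-0.006,"wx":0,"wy":0,"wz":0,"fingers":1},{"dx":0,"dy":-0.07,"dz":-0.006,"wx":0,"wy":0,"wz":0,"fingers":1},{"dx":0,"dy":-0.07,"dz":-0.006,"wx":0,"wy":0,"wz":0,"fingers":1}]}}

```text
clock: 7.1
eef_pos: [435.8, -54.9, 204.2]
tool_rot: [-0.226, 1.57, -0.455]
force: [0.6, -0.5, -1.4]
width: 13.0
```

{"fn": "servo_tool", "kwargs": {"rows": [{"dx":0,"dy":-0.051,"dz":-0.0035,"wx":0,"wy":0,"wz":0,"fingers":1},{"dx":0,"dy":0,"dz":0,"wx":0,"wy":0,"wz":0,"fingers":1},{"dx":0,"dy":0,"dz":0,"wx":0,"wy":0,"wz":0,"fingers":1},{"dx":0,"dy":0,"dz":0,"wx":0,"wy":0,"wz":0,"fingers":1}]}}

```text
clock: 7.6
eef_pos: [425.8, -88.8, 203.8]
tool_rot: [0.79, 1.57, 0.563]
force: [0.3, 0.8, -0.2]
width: 12.6
```

```bash
python3 - <<'E'
from h import *
import pickle
s=ctrl.read_state()
ci=ctrl.camera_info('wrist'); im=ctrl.get_image('wrist'); cv2.imwrite("pics/w3.png",im[:,:,::-1])
for n in('top','scene'): cv2.imwrite(f"pics/{n}3.png",ctrl.get_image(n)[:,:,::-1])
pickle.dump((s,ci),open("w3.pkl","wb"))
print(s['eef_pos'],s['clock'],s['qpos'].round(2),s['force'],s['width']); R=Ro.from_euler('xyz',s['tool_rot']).as_matrix();print('jaw',np.degrees(np.arctan2(R[1,2],R[0,2])),R[:,0])
E
```

```text
[425.84110911 -88.83840152 203.82883782] 7.6 [ 0.41  0.39 -0.36  2.11  0.21  0.67 -0.32] [ 0.3486666   0.79205016 -0.23817114] 12.628976763334977
jaw -12.999056833506328 [ 6.73492006e-04  4.25247164e-04 -9.99999683e-01]
```

View pics/w3.png

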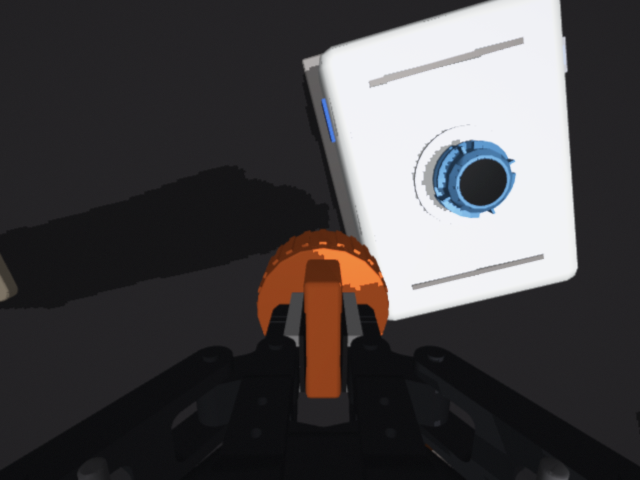

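```bash
python3 - <<'E'
import cv2
a=cv2.imread("pics/w3.png")
cv2.imwrite("pics/crop4.png",cv2.resize(a[125:235,405:535],None,fx=6,fy=5.4,interpolation=cv2.INTER_CUBIC))
b=cv2.resize(cv2.imread("pics/top3.png")[240:290,315:375],None,fx=6.5,fy=6.5,interpolation=cv2.INTER_CUBIC)
c=cv2.resize(cv2.imread("pics/scene3.png")[210:260,250:310],None,fx=6.5,fy=6.5,interpolation=cv2.INTER_CUBIC)
cv2.imwrite("pics/crop5.png",cv2.hconcat([b,c]))
E
```

```text
(no output)
```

View pics/crop4.png

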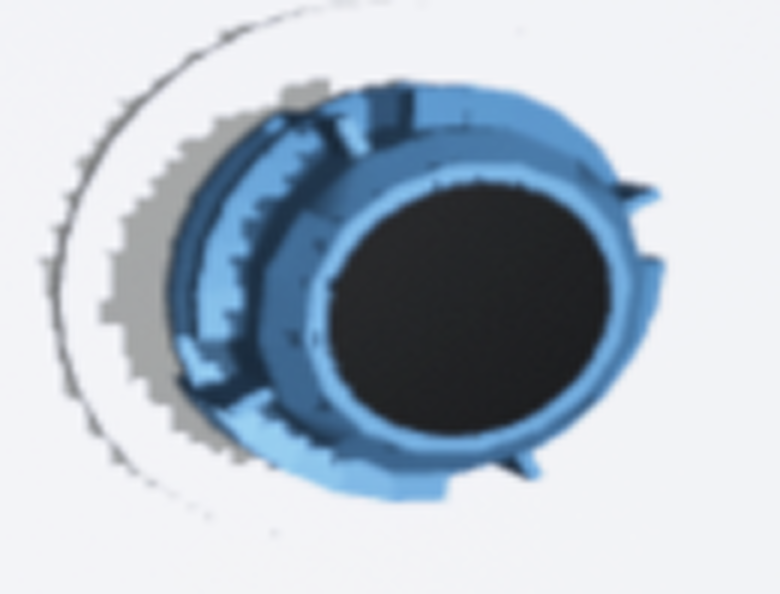

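View pics/crop5.png

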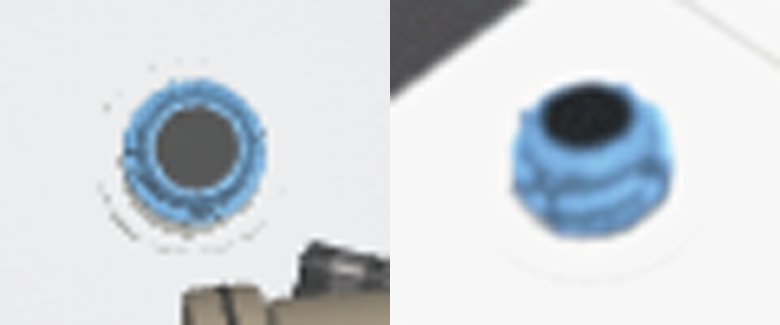

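```bash
python3 - <<'E'
from h import *
import pickle
s,ci=pickle.load(open("w3.pkl","rb"))
C={'wrist':ci,'top':ctrl.camera_info('top'),'scene':ctrl.camera_info('scene')}
F={'wrist':("w3",(484,182)),'top':("top3",(345,262)),'scene':("scene3",(280,228))}
obs=[]
for n,(f,p) in F.items():
    im=cv2.imread(f"pics/{f}.png"); h=cv2.cvtColor(im,cv2.COLOR_BGR2HSV)
    m=((h[...,1]<80)&(h[...,2]<125)).astype(np.uint8)
    m2=np.zeros_like(m); x,y=p; m2[y-30:y+30,x-30:x+30]=m[y-30:y+30,x-30:x+30]
    k,l,st,c=cv2.connectedComponentsWithStats(m2); i=l[y,x]; 
    print(n,i,st[i],c[i],onz(C[n],c[i],121).round(1), 'diam',st[i,2]/K(C[n])[0]*(C[n]['R']@[533,-66,121]+C[n]['t'])[2])
    obs.append((C[n],c[i]))
print(tri(obs),tri(obs[:2]),tri(obs[1:]),tri([obs[0],obs[2]]))
# bar in hand: bar top corners in w3
R=Ro.from_euler('xyz',s['tool_rot']).as_matrix()
for z in (56.5-33.8,):
  for p in [(323,262),(308,262),(340,262),(323,398)]:
    X=onz(ci,p,s['eef_pos'][2]+z); print(p,(R.T@(X-s['eef_pos'])).round(1))
E
python3 - <<'E'
import cv2
a=cv2.imread("pics/w3.png")
cv2.imwrite("pics/crop6.png",cv2.resize(a[225:405,245:400],None,fx=4,fy=3.3,interpolation=cv2.INTER_CUBIC))
E
```

```text
wrist 1 [ 460  159   46   46 1620] [482.64691358 181.8382716 ] [532.  -67.9 121. ] diam 28.011030799904187
top 1 [339 256  13  13 122] [344.70491803 262.31147541] [531.5 -66.9 121. ] diam 28.654539403392572
scene 3 [274 223  12   9  80] [279.5875 227.0625] [530.8 -64.9 121. ] diam 22.28105705279475
(array([531.61757892, -66.73580325, 122.85301126]), [np.float64(1.339233828926639), np.float64(0.12242363671760267), np.float64(0.5170036272240048)]) (array([531.13372133, -67.00110672, 123.66666894]), [np.float64(0.5311386140571983), np.float64(0.13964743453525916)]) (array([531.71388813, -66.32809334, 122.63513694]), [np.float64(0.2611553656764677), np.float64(0.310155766325382)]) (array([531.79054211, -66.74619836, 122.90363544]), [np.float64(1.501615070271255), np.float64(0.46510583831863167)])
(323, 262) [-22.7  30.7   1.2]
(308, 262) [-22.7  30.7  -4. ]
(340, 262) [-22.7  30.7   7.1]
(323, 398) [-22.7 -25.8   1.2]
```

View pics/crop6.png

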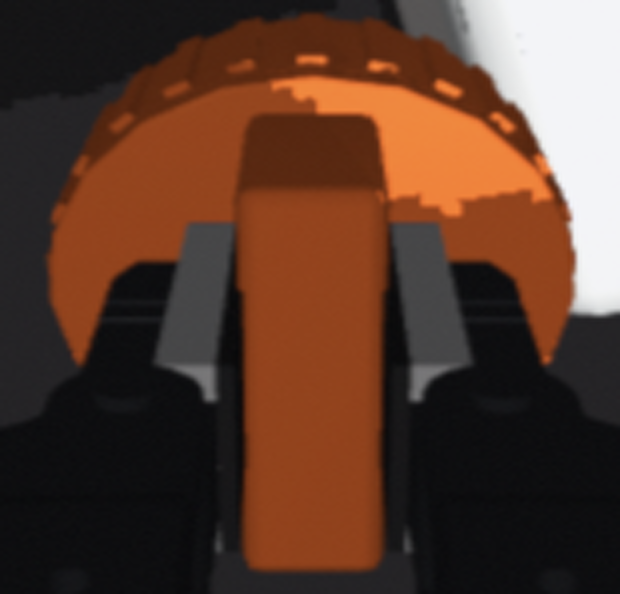

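```bash
python3 - <<'E'
from h import *
import pickle
s,ci=pickle.load(open("w3.pkl","rb"))
R=Ro.from_euler('xyz',s['tool_rot']).as_matrix()
P=[]
for p in [(240,188),(387,188),(383,570),(245,570)]:
    q=(245+p[0]/4-.4,225+p[1]/3.3-.4)
    X=onz(ci,q,s['eef_pos'][2]+22.7); P.append(R.T@(X-s['eef_pos'])); print(P[-1].round(1))
print(np.mean(P,0))
# disc at z=30: far edge row
for p in [(312,75),(48,270),(573,270)]:
    q=(245+p[0]/4-.4,225+p[1]/3.3-.4); print((R.T@(onz(ci,q,s['eef_pos'][2]-3.8)-s['eef_pos'])).round(1))
E
```

```text
[-22.7  23.4  -5.3]
[-22.7  23.4   7.7]
[-22.7 -25.5   8. ]
[-22.7 -25.5  -5.5]
[-22.69991052  -1.05441246   1.23676784]
[ 3.8 27.6  1.1]
[  3.8   0.3 -28. ]
[ 3.8  0.3 29.7]
```

{"fn": "servo_tool", "kwargs": {"rows": [{"dx":0,"dy":0.016,"dz":0.035,"wx":0,"wy":0,"wz":0,"fingers":1},{"dx":0,"dy":0.0254,"dz":0.0553,"wx":0,"wy":0,"wz":0,"fingers":1},{"dx":0,"dy":0.02,"dz":0.04,"wx":0,"wy":0,"wz":0,"fingers":1},{"dx":0.03,"dy":0,"dz":0,"wx":0,"wy":0,"wz":0,"fingers":1},{"dx":0.022,"dy":0,"dz":0,"wx":0,"wy":0,"wz":0,"fingers":1}]}}

```text
clock: 8.38
eef_pos: [531.1, -66.5, 163.5]
tool_rot: [2.984, 1.57, 2.756]
force: [-0.7, 0.4, -1.7]
width: 13.2
```

{"fn": "servo_tool", "kwargs": {"rows": [{"dx":0,"dy":0,"dz":0,"wx":0,"wy":0,"wz":0,"fingers":1},{"dx":0,"dy":0,"dz":0,"wx":0,"wy":0,"wz":0,"fingers":1}]}}

```text
clock: 8.62
eef_pos: [531.4, -67.0, 165.1]
tool_rot: [0.324, 1.57, 0.096]
force: [0.2, 0.2, -1.1]
width: 12.8
```

```bash
python3 - <<'E'
from h import *
import pickle
s=ctrl.read_state()
R=Ro.from_euler('xyz',s['tool_rot']).as_matrix();print(s['clock'],s['eef_pos'],'jaw',np.degrees(np.arctan2(R[1,2],R[0,2])),R[:,0],s['qpos'].round(2),s['force'],s['torque'])
b=[]
for n,(x,y) in (('top',(315,225)),('scene',(245,170))):
    im=ctrl.get_image(n)[:,:,::-1]; cv2.imwrite(f"pics/{n}4.png",im); b.append(cv2.resize(im[y:y+80,x:x+70],None,fx=5.5,fy=5.5,interpolation=cv2.INTER_CUBIC))
cv2.imwrite("pics/crop7.png",cv2.hconcat(b))
E
```

```text
8.625 [531.44542228 -67.04968873 165.06494546] jaw -13.094322333195315 [ 7.99358889e-04  7.67814432e-05 -9.99999678e-01] [ 0.29  0.57 -0.32  1.9   0.26  0.71 -0.41] [ 0.16984929  0.189558   -1.09863731] [-0.00466903 -0.02529641 -0.00658776]
```

View pics/crop7.png

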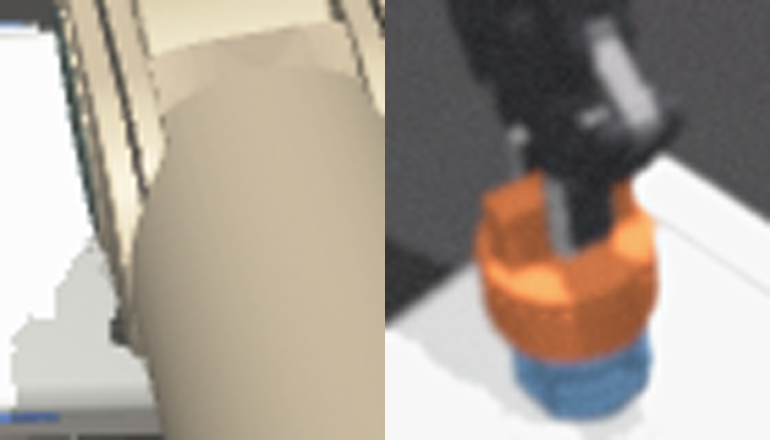

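```bash
python3 - <<'E'
from h import *
cs=ctrl.camera_info('scene')
for z in (100,121,131,161): print(z,proj(cs,(531.1,-67.2,z)).round(1))
im=cv2.imread("pics/scene4.png")[:,:,::-1].copy(); h=cv2.cvtColor(im,cv2.COLOR_RGB2HSV)
m=cv2.inRange(h,(3,130,60),(20,255,255))
for r in range(205,245,3):
    c=np.where(m[r,250:310])[0]+250
    b=np.where(cv2.inRange(h,(95,80,60),(120,255,255))[r,250:310])[0]+250
    print(r,(c.min(),c.max(),c.mean().round(1)) if len(c) else None,(b.min(),b.max(),(b.min()+b.max())/2) if len(b) else None)
im3=cv2.imread("pics/scene3.png")[:,:,::-1].copy(); h=cv2.cvtColor(im3,cv2.COLOR_RGB2HSV)
for r in range(222,248,3):
    b=np.where(cv2.inRange(h,(95,80,60),(120,255,255))[r,250:310])[0]+250
    print(r,(b.min(),b.max(),(b.min()+b.max())/2))
E
```

```text
100 [279.7 235.4]
121 [278.8 227.8]
131 [278.3 224.1]
161 [277.  212.6]
205 (np.int64(264), np.int64(288), np.float64(271.5)) None
208 (np.int64(263), np.int64(291), np.float64(274.6)) None
211 (np.int64(262), np.int64(292), np.float64(275.4)) None
214 (np.int64(262), np.int64(292), np.float64(276.2)) None
217 (np.int64(262), np.int64(293), np.float64(277.5)) None
220 (np.int64(263), np.int64(293), np.float64(278.0)) None
223 (np.int64(264), np.int64(293), np.float64(278.5)) None
226 (np.int64(264), np.int64(292), np.float64(278.0)) None
229 (np.int64(266), np.int64(290), np.float64(278.0)) None
232 (np.int64(269), np.int64(287), np.float64(278.0)) (np.int64(291), np.int64(292), np.float64(291.5))
235 None (np.int64(269), np.int64(292), np.float64(280.5))
238 None (np.int64(270), np.int64(291), np.float64(280.5))
241 None (np.int64(272), np.int64(289), np.float64(280.5))
244 None (np.int64(275), np.int64(285), np.float64(280.0))Traceback (most recent call last):
  File "<stdin>", line 13, in <module>
    return umr_minimum(a, axis, None, out, keepdims, initial, where)
ValueError: zero-size array to reduction operation minimum which has no identity
```

{"fn": "servo_tool", "kwargs": {"rows": [{"dx":0.01,"dy":0.002,"dz":0.0003,"wx":0,"wy":0,"wz":0,"fingers":1},{"dx":0.004,"dy":0,"dz":0,"wx":0,"wy":0,"wz":0,"fingers":1},{"dx":0.004,"dy":0,"dz":0,"wx":0,"wy":0,"wz":0,"fingers":1},{"dx":0,"dy":0,"dz":0,"wx":0,"wy":0,"wz":0,"fingers":1}]}}

```text
clock: 9.22
eef_pos: [531.4, -66.0, 150.8]
tool_rot: [-2.959, 1.57, 3.095]
force: [0.2, 1.7, 0.1]
width: 12.6
```

{"fn": "servo_tool", "kwargs": {"rows": [{"dx":0.004,"dy":0,"dz":0,"wx":0,"wy":0,"wz":0,"fingers":1},{"dx":0,"dy":0,"dz":0,"wx":0,"wy":0,"wz":0,"fingers":1}]}}

```text
clock: 9.48
eef_pos: [531.4, -66.0, 147.9]
tool_rot: [-2.991, 1.57, 3.063]
force: [-0.9, -1.0, 0.4]
width: 12.8
```

{"fn": "servo_tool", "kwargs": {"rows": [{"dx":0.003,"dy":0,"dz":0,"wx":0,"wy":0,"wz":0,"fingers":1},{"dx":0,"dy":0,"dz":0,"wx":0,"wy":0,"wz":0,"fingers":1}]}}

```text
clock: 9.72
eef_pos: [531.5, -66.0, 145.7]
tool_rot: [-2.917, 1.571, 3.137]
force: [0.0, 0.3, -1.7]
width: 12.9
```

{"fn": "servo_tool", "kwargs": {"rows": [{"dx":0.002,"dy":0,"dz":0,"wx":0,"wy":0,"wz":0,"fingers":1},{"dx":0,"dy":0,"dz":0,"wx":0,"wy":0,"wz":0,"fingers":1}]}}

```text
clock: 9.98
eef_pos: [531.5, -66.0, 144.2]
tool_rot: [-2.788, 1.571, -3.017]
force: [-0.5, 0.4, -0.6]
width: 12.9
```

{"fn": "servo_tool", "kwargs": {"rows": [{"dx":0.002,"dy":0,"dz":0,"wx":0,"wy":0,"wz":0,"fingers":1},{"dx":0,"dy":0,"dz":0,"wx":0,"wy":0,"wz":0,"fingers":1}]}}

```text
clock: 10.22
eef_pos: [531.5, -66.0, 142.7]
tool_rot: [-2.945, 1.571, 3.109]
force: [-0.5, -0.1, -0.9]
width: 13.1
```

{"fn": "servo_tool", "kwargs": {"rows": [{"dx":0.002,"dy":0,"dz":0,"wx":0,"wy":0,"wz":0,"fingers":1},{"dx":0,"dy":0,"dz":0,"wx":0,"wy":0,"wz":0,"fingers":1}]}}

```text
clock: 10.48
eef_pos: [531.4, -66.0, 141.2]
tool_rot: [-3.052, 1.571, 3.002]
force: [-0.1, 0.8, -1.6]
width: 12.9
```

{"fn": "servo_tool", "kwargs": {"rows": [{"dx":0.002,"dy":0,"dz":0,"wx":0,"wy":0,"wz":0,"fingers":1},{"dx":0,"dy":0,"dz":0,"wx":0,"wy":0,"wz":0,"fingers":1}]}}

```text
clock: 10.72
eef_pos: [531.7, -66.0, 140.1]
tool_rot: [0.02, 1.57, -0.209]
force: [-0.7, 0.0, 1.3]
width: 12.8
```

{"fn": "servo_tool", "kwargs": {"rows": [{"dx":0.0013,"dy":0,"dz":0,"wx":0,"wy":0,"wz":0,"fingers":1},{"dx":0,"dy":0,"dz":0,"wx":0,"wy":0,"wz":0,"fingers":1}]}}

```text
clock: 10.98
eef_pos: [531.8, -66.0, 140.0]
tool_rot: [-0.294, 1.57, -0.523]
force: [-2.0, -0.4, 9.5]
width: 13.2
```

{"fn": "servo_tool", "kwargs": {"rows": [{"dx":-0.0007,"dy":0,"dz":0,"wx":-0.5,"wy":0,"wz":0,"fingers":1},{"dx":-0.0005,"dy":0,"dz":0,"wx":-0.8,"wy":0,"wz":0,"fingers":1},{"dx":0,"dy":0,"dz":0,"wx":0,"wy":0,"wz":0,"fingers":1}]}}

```text
clock: 11.35
eef_pos: [531.9, -65.9, 140.6]
tool_rot: [0.012, 1.57, -0.08]
force: [-1.1, 0.5, 7.6]
width: 12.9
```

```bash
cat > st.py <<'E'
from h import *
s=ctrl.read_state();R=Ro.from_euler('xyz',s['tool_rot']).as_matrix();print(s['clock'],s['eef_pos'].round(2),'under',(s['eef_pos'][2]-154.8).round(2),'jaw',np.degrees(np.arctan2(R[1,2],R[0,2])).round(2),R[:,0].round(4),s['qpos'].round(2),s['force'].round(2),s['torque'].round(3))
E
python3 st.py
```

```text
11.35 [531.88 -65.94 140.6 ] under -14.2 jaw -5.29 [ 1.e-03 -1.e-04 -1.e+00] [ 0.3   0.61 -0.34  1.92  0.32  0.66 -0.33] [-1.07  0.53  7.65] [0.016 0.435 0.012]
```

{"fn": "servo_tool", "kwargs": {"rows": [{"dx":-0.0007,"dy":0,"dz":0,"wx":-1,"wy":0,"wz":0,"fingers":1},{"dx":-0.0006,"dy":0,"dz":0,"wx":-1,"wy":0,"wz":0,"fingers":1},{"dx":-0.0006,"dy":0,"dz":0,"wx":-1,"wy":0,"wz":0,"fingers":1},{"dx":0,"dy":0,"dz":0,"wx":0,"wy":0,"wz":0,"fingers":1}]}}

```text
clock: 11.85
eef_pos: [531.6, -66.0, 142.0]
tool_rot: [-0.521, 1.57, -0.3]
force: [-1.9, 0.1, 7.1]
width: 12.6
```

```bash
python3 st.py
```

```text
11.85 [531.63 -66.   141.98] under -12.82 jaw 12.71 [ 5.e-04 -2.e-04 -1.e+00] [ 0.36  0.62 -0.43  1.92  0.4   0.69 -0.09] [-1.92  0.13  7.14] [0.084 0.553 0.034]
```

{"fn": "servo_tool", "kwargs": {"rows": [{"dx":-0.0006,"dy":0,"dz":0,"wx":-1,"wy":0,"wz":0,"fingers":1},{"dx":-0.0006,"dy":0,"dz":0,"wx":-1,"wy":0,"wz":0,"fingers":1},{"dx":-0.0006,"dy":0,"dz":0,"wx":-1,"wy":0,"wz":0,"fingers":1},{"dx":0,"dy":0,"dz":0,"wx":0,"wy":0,"wz":0,"fingers":1}]}}

```text
clock: 12.35
eef_pos: [531.4, -66.2, 143.3]
tool_rot: [-2.059, 1.57, -1.523]
force: [-2.9, 0.0, 8.0]
width: 13.0
```

```bash
python3 st.py
```

```text
12.35 [531.4  -66.17 143.32] under -11.48 jaw 30.7 [ 0.e+00 -5.e-04 -1.e+00] [ 0.42  0.63 -0.52  1.91  0.47  0.72  0.15] [-2.87  0.    7.95] [-0.102  0.641  0.022]
```

{"fn": "servo_tool", "kwargs": {"rows": [{"dx":-0.0007,"dy":0,"dz":0,"wx":-1,"wy":0,"wz":0,"fingers":1},{"dx":-0.0007,"dy":0,"dz":0,"wx":-1,"wy":0,"wz":0,"fingers":1},{"dx":0,"dy":0,"dz":0,"wx":0,"wy":0,"wz":0,"fingers":1}]}}

```text
clock: 12.72
eef_pos: [531.3, -66.2, 144.1]
tool_rot: [-2.875, 1.57, -2.129]
force: [-2.7, 0.1, 6.6]
width: 12.7
```

```bash
python3 st.py
```

```text
12.725 [531.28 -66.23 144.1 ] under -10.7 jaw 42.71 [-3.e-04 -5.e-04 -1.e+00] [ 0.45  0.65 -0.58  1.91  0.52  0.74  0.31] [-2.75  0.13  6.58] [-0.084  0.559  0.09 ]
```

{"fn": "servo_tool", "kwargs": {"rows": [{"dx":-0.0006,"dy":0.0003,"dz":-0.0003,"wx":-1,"wy":0,"wz":0,"fingers":1},{"dx":-0.0005,"dy":0,"dz":0,"wx":-1,"wy":0,"wz":0,"fingers":1},{"dx":0,"dy":0,"dz":0,"wx":0,"wy":0,"wz":0,"fingers":1}]}}

```text
clock: 13.1
eef_pos: [530.6, -66.2, 144.0]
tool_rot: [2.079, 1.57, 3.032]
force: [-1.0, 1.0, -0.3]
width: 12.6
```

```bash
python3 st.py
```

```text
13.1 [530.63 -66.25 144.01] under -10.79 jaw 54.59 [-1.3e-03  1.0e-04 -1.0e+00] [ 0.49  0.66 -0.64  1.91  0.56  0.76  0.48] [-0.95  0.95 -0.33] [-0.023  0.298 -0.018]
```

{"fn": "servo_tool", "kwargs": {"rows": [{"dx":0.0025,"dy":0,"dz":0,"wx":0,"wy":0,"wz":0,"fingers":1},{"dx":0,"dy":0,"dz":0,"wx":0,"wy":0,"wz":0,"fingers":1}]}}

```text
clock: 13.35
eef_pos: [530.8, -66.3, 142.2]
tool_rot: [2.605, 1.57, -2.726]
force: [-1.7, 0.0, -1.5]
width: 12.8
```

{"fn": "servo_tool", "kwargs": {"rows": [{"dx":0.0015,"dy":0,"dz":0,"wx":0,"wy":0,"wz":0,"fingers":1},{"dx":0,"dy":0,"dz":0,"wx":0,"wy":0,"wz":0,"fingers":1}]}}

```text
clock: 13.6
eef_pos: [530.8, -66.2, 141.2]
tool_rot: [2.627, 1.57, -2.702]
force: [-2.7, -0.3, -1.3]
width: 12.8
```

```bash
python3 st.py
```

```text
13.6 [530.81 -66.21 141.22] under -13.58 jaw 54.65 [-9.e-04 -4.e-04 -1.e+00] [ 0.49  0.66 -0.64  1.91  0.57  0.75  0.47] [-2.73 -0.32 -1.28] [-0.248  0.587 -0.099]
```

{"fn": "servo_tool", "kwargs": {"rows": [{"dx":0.002,"dy":0.0003,"dz":-0.0002,"wx":0,"wy":0,"wz":0,"fingers":1},{"dx":0.002,"dy":0,"dz":0,"wx":0,"wy":0,"wz":0,"fingers":1},{"dx":0,"dy":0,"dz":0,"wx":0,"wy":0,"wz":0,"fingers":1}]}}

```text
clock: 13.98
eef_pos: [530.8, -66.0, 138.2]
tool_rot: [2.136, 1.57, 3.09]
force: [-2.0, -1.4, -1.3]
width: 12.8
```

{"fn": "servo_tool", "kwargs": {"rows": [{"dx":0.0015,"dy":0,"dz":0,"wx":0,"wy":0,"wz":0,"fingers":1},{"dx":0,"dy":0,"dz":0,"wx":0,"wy":0,"wz":0,"fingers":1}]}}

```text
clock: 14.22
eef_pos: [530.8, -66.0, 137.1]
tool_rot: [2.225, 1.57, -3.104]
force: [-2.3, -0.8, -0.1]
width: 12.7
```

```bash
python3 st.py
```

```text
14.225 [530.76 -66.03 137.12] under -17.68 jaw 54.67 [-4.e-04 -0.e+00 -1.e+00] [ 0.48  0.67 -0.63  1.92  0.57  0.74  0.47] [-2.34 -0.77 -0.14] [-0.173  0.749 -0.031]
```

{"fn": "servo_tool", "kwargs": {"rows": [{"dx":0.0012,"dy":0,"dz":0,"wx":0,"wy":0,"wz":0,"fingers":1},{"dx":0,"dy":0,"dz":0,"wx":0,"wy":0,"wz":0,"fingers":1}]}}

```text
clock: 14.48
eef_pos: [530.8, -66.0, 136.3]
tool_rot: [2.507, 1.571, -2.822]
force: [-3.0, -0.8, 0.4]
width: 12.5
```

```bash
python3 st.py
```

```text
14.475 [530.81 -66.04 136.35] under -18.45 jaw 54.67 [-3.e-04 -1.e-04 -1.e+00] [ 0.48  0.67 -0.63  1.92  0.58  0.74  0.47] [-2.99 -0.76  0.44] [-0.209  0.801 -0.086]
```

{"fn": "servo_tool", "kwargs": {"rows": [{"dx":0.0008,"dy":0.0003,"dz":-0.0002,"wx":0,"wy":0,"wz":0,"fingers":1},{"dx":0.0006,"dy":0,"dz":0,"wx":1,"wy":0,"wz":0,"fingers":1},{"dx":0,"dy":0,"dz":0,"wx":0,"wy":0,"wz":0,"fingers":1}]}}

```text
clock: 14.85
eef_pos: [531.3, -66.3, 135.8]
tool_rot: [-1.373, 1.569, -0.523]
force: [-2.6, -1.8, 2.9]
width: 12.4
```

```bash
python3 st.py
```

```text
14.85 [531.28 -66.27 135.76] under -19.04 jaw 48.72 [ 1.3e-03 -8.0e-04 -1.0e+00] [ 0.46  0.66 -0.6   1.92  0.55  0.73  0.39] [-2.59 -1.83  2.88] [-0.527  0.705 -0.086]
```

{"fn": "servo_tool", "kwargs": {"rows": [{"dx":0.0008,"dy":0,"dz":0,"wx":1,"wy":0,"wz":0,"fingers":1},{"dx":0.0006,"dy":0,"dz":0,"wx":1,"wy":0,"wz":0,"fingers":1},{"dx":0,"dy":0,"dz":0,"wx":0,"wy":0,"wz":0,"fingers":1}]}}

```text
clock: 15.22
eef_pos: [531.4, -66.5, 134.8]
tool_rot: [-1.253, 1.569, -0.611]
force: [-2.1, -1.9, 6.2]
width: 12.8
```

```bash
python3 st.py
```

```text
15.225 [531.43 -66.49 134.8 ] under -20.0 jaw 36.8 [ 0.0016 -0.0011 -1.    ] [ 0.43  0.65 -0.54  1.92  0.51  0.7   0.22] [-2.12 -1.95  6.16] [-0.75   0.568 -0.041]
```

{"fn": "servo_tool", "kwargs": {"rows": [{"dx":0.0006,"dy":0,"dz":0,"wx":1,"wy":0,"wz":0,"fingers":1},{"dx":0.0006,"dy":0,"dz":0,"wx":1,"wy":0,"wz":0,"fingers":1},{"dx":0.0006,"dy":0,"dz":0,"wx":1,"wy":0,"wz":0,"fingers":1},{"dx":0,"dy":0,"dz":0,"wx":0,"wy":0,"wz":0,"fingers":1}]}}

```text
clock: 15.72
eef_pos: [531.8, -65.6, 133.4]
tool_rot: [-0.263, 1.568, 0.067]
force: [-2.0, -1.0, 5.6]
width: 13.1
```

```bash
python3 st.py
```

```text
15.725 [531.82 -65.59 133.44] under -21.36 jaw 18.89 [ 2.4e-03  2.0e-04 -1.0e+00] [ 0.37  0.64 -0.45  1.92  0.43  0.67 -0.02] [-1.97 -0.95  5.56] [-0.431  0.361 -0.069]
```

{"fn": "servo_tool", "kwargs": {"rows": [{"dx":0.0006,"dy":0,"dz":0,"wx":1,"wy":0,"wz":0,"fingers":1},{"dx":0.0006,"dy":0,"dz":0,"wx":1,"wy":0,"wz":0,"fingers":1},{"dx":0.0006,"dy":0,"dz":0,"wx":1,"wy":0,"wz":0,"fingers":1},{"dx":0,"dy":0,"dz":0,"wx":0,"wy":0,"wz":0,"fingers":1}]}}

```text
clock: 16.23
eef_pos: [532.4, -65.5, 132.2]
tool_rot: [0.067, 1.567, 0.084]
force: [-0.2, -0.8, 5.4]
width: 12.7
```

```bash
python3 st.py
```

```text
16.225 [532.42 -65.51 132.17] under -22.63 jaw 0.95 [ 3.5e-03  3.0e-04 -1.0e+00] [ 0.31  0.63 -0.37  1.93  0.35  0.65 -0.26] [-0.24 -0.79  5.41] [-0.388  0.03  -0.033]
```

{"fn": "servo_tool", "kwargs": {"rows": [{"dx":0.0006,"dy":0,"dz":0,"wx":1,"wy":0,"wz":0,"fingers":1},{"dx":0.0006,"dy":0,"dz":0,"wx":1,"wy":0,"wz":0,"fingers":1},{"dx":0,"dy":0,"dz":0,"wx":0,"wy":0,"wz":0,"fingers":1}]}}

```text
clock: 16.6
eef_pos: [532.7, -65.6, 131.3]
tool_rot: [0.259, 1.567, 0.067]
force: [1.8, -0.0, 5.8]
width: 12.7
```

```bash
python3 st.py
```

```text
16.6 [532.67 -65.63 131.26] under -23.54 jaw -11.02 [ 4.e-03  3.e-04 -1.e+00] [ 0.27  0.62 -0.31  1.93  0.3   0.63 -0.41] [ 1.83 -0.03  5.84] [-0.427 -0.241 -0.064]
```

{"fn": "servo_tool", "kwargs": {"rows": [{"dx":0.0004,"dy":0,"dz":0,"wx":0.7,"wy":0,"wz":0,"fingers":1},{"dx":0,"dy":0,"dz":0,"wx":0,"wy":0,"wz":0,"fingers":1}]}}

```text
clock: 16.85
eef_pos: [532.7, -65.5, 131.0]
tool_rot: [0.385, 1.567, 0.12]
force: [0.8, -1.2, 5.1]
width: 12.5
```

```bash
python3 st.py
```

```text
16.85 [532.74 -65.53 130.98] under -23.82 jaw -15.19 [ 4.2e-03  5.0e-04 -1.0e+00] [ 0.26  0.62 -0.28  1.93  0.28  0.63 -0.47] [ 0.79 -1.18  5.15] [-0.33  -0.264 -0.04 ]
```

{"fn": "servo_tool", "kwargs": {"rows": [{"dx":0.0003,"dy":0,"dz":0,"wx":0.5,"wy":0,"wz":0,"fingers":1},{"dx":0,"dy":0,"dz":0,"wx":0,"wy":0,"wz":0,"fingers":1}]}}

```text
clock: 17.1
eef_pos: [532.2, -65.7, 130.7]
tool_rot: [0.387, 1.568, 0.069]
force: [0.5, -1.6, 6.0]
width: 13.0
```

```bash
python3 st.py
```

```text
17.1 [532.21 -65.74 130.67] under -24.13 jaw -18.19 [ 3.1e-03  2.0e-04 -1.0e+00] [ 0.25  0.62 -0.27  1.93  0.27  0.63 -0.51] [ 0.53 -1.56  6.01] [-0.381 -0.105  0.014]
```

{"fn": "servo_tool", "kwargs": {"rows": [{"dx":0.0002,"dy":0,"dz":0,"wx":0.35,"wy":0,"wz":0,"fingers":1},{"dx":0,"dy":0,"dz":0,"wx":0,"wy":0,"wz":0,"fingers":1}]}}

```text
clock: 17.35
eef_pos: [532.0, -65.8, 130.6]
tool_rot: [0.297, 1.568, -0.056]
force: [-0.8, -1.0, 6.9]
width: 12.8
```

```bash
python3 st.py
```

```text
17.35 [531.96 -65.83 130.57] under -24.23 jaw -20.21 [ 2.6e-03 -1.0e-04 -1.0e+00] [ 0.24  0.62 -0.26  1.93  0.26  0.62 -0.53] [-0.76 -1.05  6.85] [-0.377  0.094  0.288]
```

{"fn": "servo_tool", "kwargs": {"rows": [{"dx":0,"dy":0,"dz":0,"wx":0.1,"wy":0,"wz":0,"fingers":1},{"dx":0,"dy":0,"dz":0,"wx":0,"wy":0,"wz":0,"fingers":1}]}}

```text
clock: 17.6
eef_pos: [532.0, -65.8, 130.6]
tool_rot: [0.257, 1.568, -0.105]
force: [-0.1, -1.4, 6.9]
width: 12.7
```

```bash
python3 st.py
```

```text
17.6 [531.97 -65.83 130.57] under -24.23 jaw -20.75 [ 2.7e-03 -3.0e-04 -1.0e+00] [ 0.24  0.62 -0.26  1.93  0.25  0.62 -0.54] [-0.15 -1.44  6.85] [-0.447  0.099  0.456]
```

{"fn": "servo_tool", "kwargs": {"rows": [{"dx":-0.0006,"dy":0,"dz":0,"wx":-0.2,"wy":0,"wz":0,"fingers":1},{"dx":0,"dy":0,"dz":0,"wx":0,"wy":0,"wz":0,"fingers":1}]}}

```text
clock: 17.85
eef_pos: [531.8, -65.8, 130.6]
tool_rot: [0.558, 1.569, 0.211]
force: [1.6, -0.6, 2.7]
width: 12.7
```

```bash
python3 st.py
```

```text
17.85 [531.78 -65.82 130.61] under -24.19 jaw -19.84 [ 2.2e-03  5.0e-04 -1.0e+00] [ 0.25  0.62 -0.26  1.93  0.26  0.62 -0.53] [ 1.57 -0.57  2.69] [-0.392 -0.458  0.234]
```

Residual torque still holds the cap against its stop; releasing now.

{"fn": "servo_tool", "kwargs": {"rows": [{"dx":0,"dy":0,"dz":0,"wx":0,"wy":0,"wz":0,"fingers":0},{"dx":0,"dy":0,"dz":0,"wx":0,"wy":0,"wz":0,"fingers":0},{"dx":0,"dy":0,"dz":0,"wx":0,"wy":0,"wz":0,"fingers":0},{"dx":0,"dy":0,"dz":0,"wx":0,"wy":0,"wz":0,"fingers":0},{"dx":0,"dy":0,"dz":0,"wx":0,"wy":0,"wz":0,"fingers":0}]}}

```text
clock: 18.48
eef_pos: [530.6, -66.0, 130.4]
tool_rot: [-2.939, 1.571, 2.995]
force: [0.4, 0.4, -0.4]
width: 85.7
```

{"fn": "servo_tool", "kwargs": {"rows": [{"dx":-0.02,"dy":0,"dz":0,"wx":0,"wy":0,"wz":0,"fingers":0},{"dx":-0.05,"dy":0,"dz":0,"wx":0,"wy":0,"wz":0,"fingers":0},{"dx":-0.05,"dy":0,"dz":0,"wx":0,"wy":0,"wz":0,"fingers":0},{"dx":0,"dy":0,"dz":0,"wx":0,"wy":0,"wz":0,"fingers":0},{"dx":0,"dy":0,"dz":0,"wx":0,"wy":0,"wz":0,"fingers":0}]}}

```text
clock: 19.1
eef_pos: [530.4, -66.1, 220.7]
tool_rot: [-0.665, 1.571, -1.015]
force: [-0.2, -0.3, -0.4]
width: 85.4
```

```bash
python3 - <<'E'
from h import *
import pickle
s=ctrl.read_state();print(s['clock'],s['eef_pos'],s['width'],s['force'])
ci=ctrl.camera_info('wrist'); im=ctrl.get_image('wrist'); cv2.imwrite("pics/w9.png",im[:,:,::-1]); pickle.dump((s,ci),open("w9.pkl","wb"))
cv2.imwrite("pics/scene9.png",ctrl.get_image('scene')[:,:,::-1])
a=cv2.imread("pics/scene9.png"); cv2.imwrite("pics/crop9.png",cv2.resize(a[160:300,190:370],None,fx=4.2,fy=4.2,interpolation=cv2.INTER_CUBIC))
E
```

```text
19.1 [530.38698695 -66.09876099 220.74344697] 85.4467916684073 [-0.24550372 -0.26214531 -0.39381146]
```

View pics/w9.png

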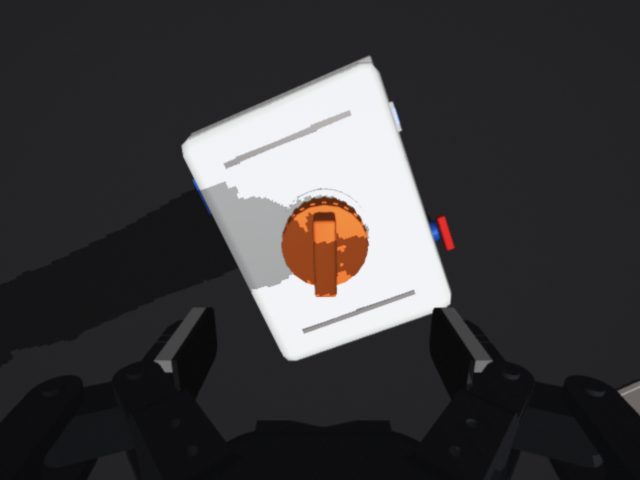

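View pics/crop9.png

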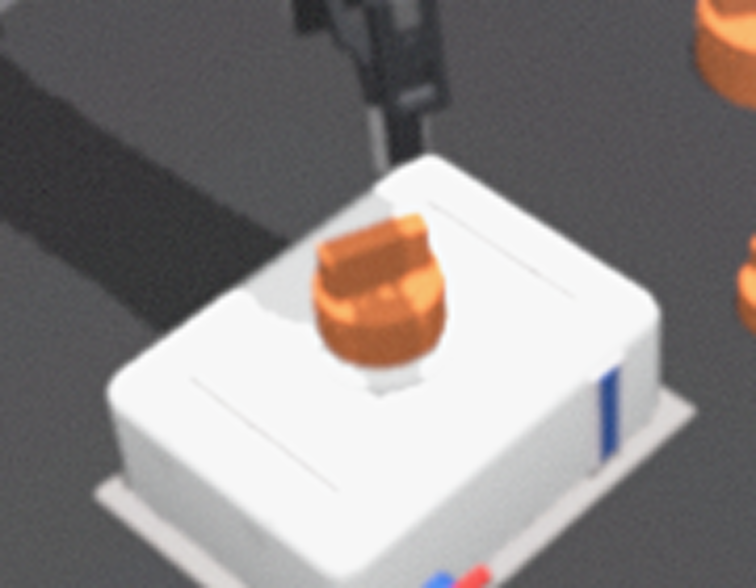

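```bash
python3 -c "
from cell import ctrl
print(ctrl.finish_job())"
```

```text
the job is handed in; nothing more can be done
None
```

The orange filler cap is screwed fully home on the reservoir neck and released. I handed the job in at about 19 s on the robot clock.

**What I did:**
- **Choice of cap:** three orange caps stood on the bench. I took the middle one, which measured about 59 mm across.
- **Finding the thread:** I set it on the thread at 14.8 mm below the rim. I then turned it counterclockwise with about 7 N, roughly 68°. It climbed about 4 mm, came off the thread end, and I lowered it to 18.5 mm below the rim.
- **Screwing home:** I turned it clockwise about 75° with 3 to 7 N of pressure.

**Last checks:**
- The cap's underside stopped at 24.2 mm below the rim, as specified.
- At the stop, the torque rose from 0.01 to 0.29 N m. A final 0.6° raised it to 0.46 N m with no further descent.
- I then eased off most of the pressure and about half the torque before opening the fingers. After that the force reading was about zero.
- The final pictures show the cap level and free on the neck, with the gripper clear of it.
- I did not check the glassware in a final picture, but the arm's path kept clear of it.

**Disagreements:** the cameras differed by 1 to 3 mm on where the neck stood. Small sideways forces of 2 to 3 N appeared while turning, and I eased them with shifts of under half a millimetre.

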